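# Level a display shelf: uncover the level, press and turn the foot, keep pressing

### The job

Level the little jam display shelf before it is loaded: take the metal cover by its orange post and slide it off the spirit level, all the way to the red stop. Then press the black knob well down against its spring, so that the levelling foot stands on its base, and turn the knob until the bubble lies between the two black lines of the level. Finish while still pressing the knob down with the bubble centred (do not let go at the end), and leave the two jam jars and the bell where they stand.

Things in the scene. Friction and masses are not known exactly. Their poses are not given: they have to be found in the camera images.
- riser: Fixed steel base; origin on the counter under its centre. It bears a pale shelf board 150 x 420 mm, top 79 mm above the counter, hinged at the +y end (y = +200 mm); foot and knob at y = -165 mm. A spring lifts the foot end about 1.7 mm above level till pressed. The spirit level (green vial) is fixed along the board, its middle at y = -35 mm; the cover slides off it toward +y, up to a red stop.
- cover_post (a point): Centre of the top of the orange post in the middle of the sliding cover: round, 16 mm in diameter (20 mm at its top 9 mm), standing 36 mm above the cover's flat top. The cover is an aluminium hood 112 mm long, 58 mm wide, its top 41 mm above the board; this point is 77 mm above the board, 156 mm above the counter. It slides along the riser's +y axis, away from the knob.
- cover (a joint): Slide of the cover along the board, m: 0 = fully over the level, 0.12 = against the red stop, level uncovered; grows away from the knob (riser's +y). Light friction of about 1.2 N, stays where it is left.
- bubble (a joint): Bubble's place in the vial, m: 0 = midway between the two black lines, positive toward the knob. Green vial along the board, pale bubble 22 mm long; inner edges of the lines 36 mm apart. The bubble runs to the higher end: about +0.033 while the board is sprung up; with the knob pressed it shows the true slope, at the start well off to the hinge side (negative).
- knob: Black knob; origin on its axis 3 mm above the board, 82 mm above the counter. Round grip 32 mm in diameter, 15 to 47 mm above the origin, on a 64 mm flange (9 to 15 mm above the origin) where fingertips can press. Clockwise seen from above moves the bubble toward the knob, about 21 mm per rad when pressed; starts about 0.5 to 1.3 rad short of level, ends about 1.6 rad past it. Stays as turned.
- knob_press (a joint): How far the knob is pushed down against its spring, m: 0 = up, 0.007 = end stop. About 2 N preload and 2 N/mm. The board itself first yields by up to about 3 mm, under about 3 N, until its foot stands on the base, and rises again 1.2 mm per rad as the foot lengthens. Well down = at least 0.0025; let go, it springs up. Pressing harder moves the bubble a few mm toward the hinge.
- red_jar: Jam jar with a red lid, 66 mm in diameter, 85 mm tall, a bystander. Origin under its centre.
- cream_jar: Jam jar with a cream lid, 66 mm in diameter, 85 mm tall, a bystander. Origin under its centre.
- bell: Silver counter bell with a black foot, 75 mm in diameter, 57 mm tall, a bystander. Origin under its centre.

How it is judged:
By the outcome, as a careful person would: the job done as asked, in the order asked, and still so for the second after the job is handed in, while the arm keeps its last pose, push and grip.
It also fails if it takes over 51 s, if anything falls off the work surface, if the arm or the gripper's body presses on something with over 40 N, if the wrist force passes 120 N, or if a joint passes its speed limit or range.

### The arm

A 6-joint arm with a two-finger parallel gripper is mounted at the origin on a cart in front of the work surface, level with it; the furniture and walls round the work are solid. World frame = base frame: x ahead of the robot, y to its left, z up, the work surface at z = 0. Lengths are in m, angles in degrees, forces in N, time in s.
With the tool pointing down it reaches from about 0.375 to 0.9 m from the base axis. Payload 3.1 kg.
Tool frame: the origin (TCP) lies at the very end of the fingers, on their centre line; the grasp point (between the pads) lies bot.grip_point_offset behind it (bot.grip_point_offset is the distance from the TCP to the grasp point, in m); z points along the fingers, y is the line along which they close (so a half turn about z gives the same grasp; the last joint's range is limited). The gripper opens to 87 mm and grips with 3 to 60 N. Pads are 19 mm wide; open, the fingers measure 117 mm over their backs; the gripper's body (75 mm by 190 mm) begins 51 mm behind the grasp point.
Start: joints at [-82.936, 30.224, 82.088, -0, 67.689, -10.227], TCP at [0.186, -0.597, 0.223] pointing down, gripper open.
Joint ranges: [-176.69, 176.69], [-43.24, 126.21], [12.49, 139.97], [-82, 262], [0, 151.66], [-163.58, 163.58]. Speed limits (degrees/s): [159.86, 159.86, 180, 180, 180, 180].

### API

Orientations are given as a 3x3 rotation matrix whose columns are the frame's x, y, z axes.
In Python, from rig import bot, viewer, ticket gives the robot as it stands.
- The arm moves only by the tool servo_tool, never from a script. Its argument "targets" is a list of rows, each an object with "offset": the shift along the tool's x, y, z in m, a list of three; "dr": the turn, a rotation vector about the tool's x, y, z in degrees, a list of three. In form: [{"offset": [x, y, z], "dr": [ax, ay, az]}, ...]. A call has 1 to 20 rows; each row is the pose to reach, as a shift and turn from the pose commanded when the call began, along the tool's axes at that moment; what a row does not reach only later rows make up. A row lasts 1/12 s, in which the tool goes at most 41.7 mm and 7.16 degrees, less where a joint would pass 70% of its speed; a pose out of reach is approached as far as the arm can. A call with a gripper value outside its range is refused whole. "gripper" is the gripper command: -1 is fully open, 1 is shut, values between are in proportion, set as the call begins (left out, the last holds). The fingers move at their own pace and stop on an object; the grip force is fixed at half the most. Time passes only in rows, so rows that repeat a pose let the fingers close. It gives the time, the measured TCP pose, the force, the opening and the grip force at its end, in the units of the state.
- bot.read_state(): the state, without advancing time (a new reading comes with each control period).
- viewer.capture(name): name is "scene" or "top" or "wrist"; returns a dict with "color" (420x560x3 uint8, red, green, blue), "camera_matrix" (3x3 intrinsics, pixels), "R" (3x3) and "t" (3): a world point X has camera coordinates R X + t. Camera axes: x right, y down, z forward; pixel columns grow to the right and rows downward; lengths in m; the calibration is good to about 2 mm. A picture is of the moment at which its call begins. There is no depth.
- ticket.hand_in(): hands the job in; it is judged then, once.
The state is a dict: "time_s": time; "joint_positions": joint angles; "qvel": joint speeds; "tau": joint torques, N m; "position": TCP position; "tcp_rot": TCP orientation; "force": force on the tool from outside, world axes, zero at the start; "moment": the same for the moment, N m; "opening": opening from 0.0 (shut) to 1.0 (fully open); "grasp_force": force on a finger pad.
Only numpy, scipy, OpenCV 4.12 (cv2) and the standard library are available. Lean on these libraries where they do the work, as an engineer would, in place of code of your own. Each camera call takes 0.05 s, during which the arm holds its last target. There are 200 camera calls.

## Working session

There is one attempt and no reset: what is moved stays moved. The work goes in short steps, Python scripts to look and compute and a tool call to move; the robot and the scene stay as the last step left them, time stands still between calls to the robot, and variables do not carry over. Pictures are saved under pics/ and viewed, at most 10 in all, crops included, and the job is handed in when it is done.

Besides the shell and the picture viewer there is one more tool, called after "Emit:" in YAML: its name, and indented under it one key for each argument. servo_tool: Moves the arm, as the interface text tells. Its arguments: {"type":"object","properties":{"targets":{"type":"array"},"gripper":{"type":"number"}},"required":["targets"]}

```bash
mkdir -p pics; cat > h.py <<'E'
import numpy as np, cv2
from rig import bot, viewer, ticket
def cap(n,save=None):
    c=viewer.capture(n)
    if save: cv2.imwrite('pics/'+save,c['color'][:,:,::-1])
    return c
def ray(c,uv,z):
    K,R,t=[np.array(c[k],float) for k in('camera_matrix','R','t')]
    o=-R.T@t; d=R.T@np.linalg.solve(K,[uv[0],uv[1],1]); return o+d*(z-o[2])/d[2]
def proj(c,X):
    K,R,t=[np.array(c[k],float) for k in('camera_matrix','R','t')]
    p=K@(R@np.array(X,float)+t); return p[:2]/p[2]
def blobs(mask,amin=30):
    n,l,s,ce=cv2.connectedComponentsWithStats(mask.astype(np.uint8))
    return [(s[i,4],ce[i].round(1),s[i,:4]) for i in range(1,n) if s[i,4]>=amin]
E
python3 - <<'E'
from h import *
a=cap('scene','scene.png');b=cap('top','top.png')
s=bot.read_state();print(bot.grip_point_offset,s['time_s'],s['position'],s['tcp_rot'],s['force'])
m=cv2.hconcat([cv2.imread('pics/scene.png'),cv2.imread('pics/top.png')])
for n,c in(('s',a),('t',b)):
    h=cv2.cvtColor(c['color'],cv2.COLOR_RGB2HSV)
    print(n,'orange',blobs((h[...,0]>7)&(h[...,0]<20)&(h[...,1]>170)&(h[...,2]>120)),'black',blobs(h[...,2]<50,100),'red',blobs(((h[...,0]<6)|(h[...,0]>174))&(h[...,1]>150)&(h[...,2]>90)))
E
```

```text
0.0187 0.1 [ 0.18571153 -0.5960972   0.22167167] [[ 9.54804925e-01  2.97233049e-01 -2.64459974e-04]
 [ 2.97233005e-01 -9.54803100e-01  1.89252687e-03]
 [ 3.10014329e-04 -1.88560021e-03 -9.99998174e-01]] [ 0.2492197  -0.01121417  0.30170947]
s orange [(np.int32(740), array([90. , 26.5]), array([  0,   0, 150,  68], dtype=int32)), (np.int32(100), array([183.1,   4.5]), array([171,   0,  24,   8], dtype=int32)), (np.int32(42), array([210.1,   0.7]), array([201,   0,  20,   3], dtype=int32)), (np.int32(377), array([546.2,  10.9]), array([532,   0,  28,  23], dtype=int32)), (np.int32(64), array([158.5,  10. ]), array([150,   4,  17,  10], dtype=int32)), (np.int32(219), array([465.7,  24.6]), array([456,  14,  19,  19], dtype=int32)), (np.int32(79), array([240.8,  29.7]), array([230,  25,  22,   9], dtype=int32)), (np.int32(82), array([215.7,  35.7]), array([205,  31,  22,   8], dtype=int32)), (np.int32(443), array([48.1, 54.9]), array([  0,  37, 105,  33], dtype=int32)), (np.int32(73), array([189.4,  41.8]), array([178,  36,  23,   9], dtype=int32)), (np.int32(72), array([165. ,  47.6]), 
[... 3914 characters left out ...]
, 336,  35,  23], dtype=int32)), (np.int32(343), array([538.9, 399.4]), array([521, 386,  39,  22], dtype=int32))] black [(np.int32(195), array([311.6,  86.3]), array([304,  79,  16,  16], dtype=int32)), (np.int32(100), array([163.8,  99.2]), array([160,  91,  11,  19], dtype=int32)), (np.int32(359), array([513.9, 312. ]), array([502, 290,  34,  41], dtype=int32)), (np.int32(274), array([479.6, 301.9]), array([449, 292,  50,  35], dtype=int32))] red [(np.int32(229), array([513.4,  78.3]), array([505,  70,  18,  17], dtype=int32)), (np.int32(124), array([477.4,  96.7]), array([470,  91,  15,  12], dtype=int32)), (np.int32(156), array([401. , 238.6]), array([393, 233,  18,  12], dtype=int32))]
```

View pics/scene.png

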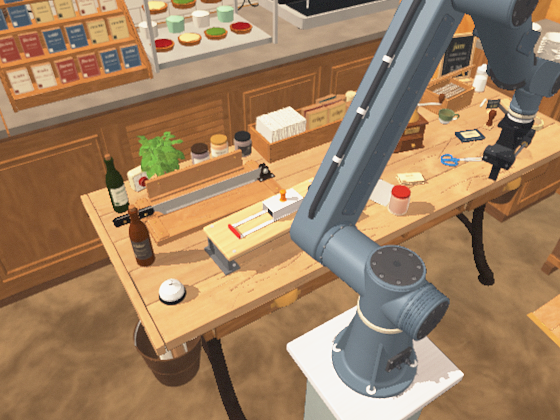

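View pics/top.png

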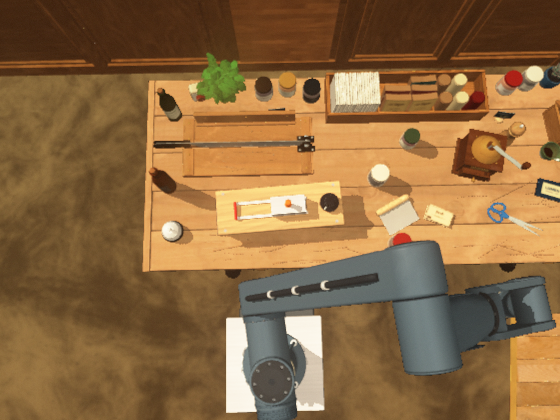

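The top view shows the post at about (288,203), knob (330,202), red stop (236,211), bell (172,231), cream jar (379,175) and red jar (402,240), which is partly under the arm. The scene view shows the post at (283,195).

```bash
python3 - <<'E'
from h import *
a=cap('scene');b=cap('top')
def dump(c,u0,v0,r):
    h=cv2.cvtColor(c['color'],cv2.COLOR_RGB2HSV)[v0-r:v0+r+1,u0-r:u0+r+1].astype(int);return h
for c,(u,v) in((a,(283,195)),(b,(288,203))):
    h=dump(c,u,v,12)
    m=(h[...,0]<14)&(h[...,1]>190)&(h[...,2]>150)
    print([(x[0],x[1]+[u-12,v-12],x[2]) for x in blobs(m,8)])
h=dump(b,330,202,18);k=[(x[0],x[1]+[312,184],x[2]) for x in blobs(h[...,2]<75,20)];print('knob',k)
print('post', ray(b,(287.8,203.2),.154), ray(a,(282.8,193.5),.154))
print('knob',ray(b,(330,202),.129),'stop',ray(b,(236,211),.085))
# board corners by top mask
for n,uv,z in(('TL',(216,191),.08),('TR',(341,183),.08),('BR',(344,226),.08),('BL',(219,234),.08),('bell',(172,231),.05),('cream',(379,174),.085),('red',(402,240),.085)): print(n,ray(b,uv,z).round(4))
big=cv2.resize(b['color'][170:250,205:355],None,fx=5,fy=5,interpolation=cv2.INTER_CUBIC);cv2.imwrite('pics/c1.png',big[:,:,::-1])
E
```

```text
[(np.int32(22), array([283.1, 196.5]), array([10, 10,  5,  8], dtype=int32))]
[(np.int32(16), array([288.3, 204.4]), array([10, 11,  5,  5], dtype=int32))]
knob [(np.int32(193), array([329.7, 201.6]), array([ 9, 10, 17, 17], dtype=int32))]
post [ 0.5051873  -0.05631345  0.154     ] [ 0.49808461 -0.04681438  0.154     ]
knob [ 0.51128793 -0.19299904  0.129     ] stop [0.49618814 0.11467969 0.085     ]
TL [0.5666 0.1819 0.08  ]
TR [ 0.5854 -0.2377  0.08  ]
BR [ 0.4393 -0.2412  0.08  ]
BL [0.4214 0.1712 0.08  ]
bell [0.4389 0.3329 0.05  ]
cream [ 0.6127 -0.3663  0.085 ]
red [ 0.3883 -0.4285  0.085 ]
```

View pics/c1.png

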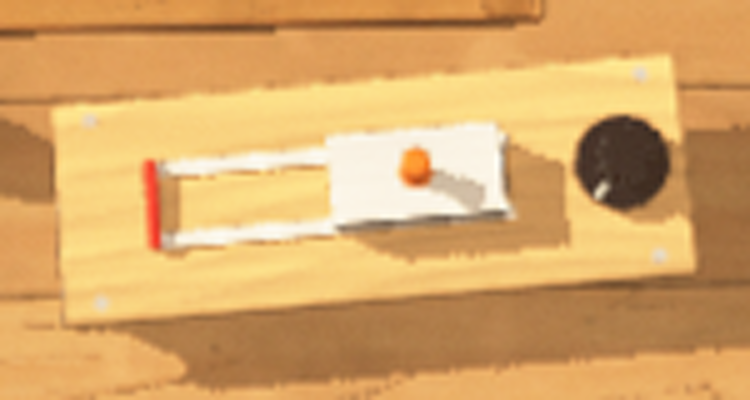

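The crop shows the board edges, the post at crop (415,165), i.e. (288,203), and the knob flange centre at about (329.4,202.4). I'll refine the yaw and plan a hover move.

```bash
cat >> h.py <<'E'
from scipy.spatial.transform import Rotation as Ro
def plan(target,yaw):
    s=bot.read_state();R=np.array(s['tcp_rot']);p=np.array(s['position'])
    x=np.array([np.cos(yaw),np.sin(yaw),0]);z=np.array([0,0,-1.]);y=np.cross(z,x)
    T=np.c_[x,y,z]
    print('off',(R.T@(np.array(target)-p)).round(4),'dr',Ro.from_matrix(R.T@T).as_rotvec(degrees=True).round(2),'t',s['time_s'])
E
python3 - <<'E'
from h import *
b=cap('top')
C=[ray(b,uv,.0795)[:2] for uv in((215.6,192),(339,181.4),(343.6,224),(218,235))]
C=np.array(C);print(C.round(4),[np.linalg.norm(C[i]-C[i-1]).round(4) for i in range(4)])
d=C[0]-C[1]+C[3]-C[2];d/=np.linalg.norm(d);o=C.mean(0);yaw=np.arctan2(-d[0],d[1]);print('centre',o,'yaw',np.degrees(yaw))
print('pred post',o-.035*d,'knob',o-.165*d,'meas post',ray(b,(288,203),.154),'knobfl',ray(b,(329.4,202.4),.098))
plan([*(o-.06*d+ [0,0]),.25],yaw)
E
```

```text
[[ 0.5633  0.1833]
 [ 0.5912 -0.2313]
 [ 0.4461 -0.2403]
 [ 0.4182  0.1746]] [np.float64(0.1453), np.float64(0.4155), np.float64(0.1454), np.float64(0.4158)]
centre [ 0.50468866 -0.02843121] yaw 3.852297388879261
pred post [ 0.50704012 -0.06335213] knob [ 0.51577412 -0.1930584 ] meas post [ 0.50582095 -0.05696254  0.154     ] knobfl [ 0.51618686 -0.194243    0.098     ]
off [ 0.4594 -0.3892 -0.0275] dr [-0.06 -0.   13.44] t 0.25
```

Emit:
servo_tool:
  targets:
    - {"offset": [0.01, -0.008, -0.005], "dr": [0, 0, 0.5]}
    - {"offset": [0.03, -0.025, -0.015], "dr": [0, 0, 1]}
    - {"offset": [0.06, -0.05, -0.028], "dr": [0, 0, 2]}
    - {"offset": [0.09, -0.076, -0.028], "dr": [0, 0, 3]}
    - {"offset": [0.12, -0.102, -0.028], "dr": [0, 0, 4]}
    - {"offset": [0.15, -0.127, -0.028], "dr": [0, 0, 5]}
    - {"offset": [0.18, -0.152, -0.028], "dr": [0, 0, 6]}
    - {"offset": [0.21, -0.178, -0.028], "dr": [0, 0, 7]}
    - {"offset": [0.24, -0.203, -0.028], "dr": [0, 0, 8]}
    - {"offset": [0.27, -0.229, -0.028], "dr": [0, 0, 9]}
    - {"offset": [0.3, -0.254, -0.028], "dr": [0, 0, 10]}
    - {"offset": [0.33, -0.28, -0.028], "dr": [0, 0, 11]}
    - {"offset": [0.36, -0.305, -0.028], "dr": [0, 0, 12]}
    - {"offset": [0.39, -0.33, -0.028], "dr": [0, 0, 13]}
    - {"offset": [0.42, -0.356, -0.028], "dr": [0, 0, 13.4]}
    - {"offset": [0.44, -0.373, -0.028], "dr": [0, 0, 13.4]}
    - {"offset": [0.454, -0.385, -0.028], "dr": [0, 0, 13.4]}
    - {"offset": [0.459, -0.389, -0.028], "dr": [0, 0, 13.4]}
    - {"offset": [0.459, -0.389, -0.028], "dr": [0, 0, 13.4]}
  gripper: -1

```text
time_s: 1.83
position: [0.5086, -0.0872, 0.2508]
tcp_rot: [[0.997, 0.071, 0.0], [0.071, -0.997, -0.0], [0.0, 0.0, -1.0]]
force: [0.3, 0.7, 0.3]
opening: 1.004
grasp_force: 0.0
```

```bash
python3 - <<'E'
from h import *
s=bot.read_state();print(s['time_s'],s['position'],np.round(s['tcp_rot'],3).tolist(),s['force'])
c=cap('wrist','w1.png')
h=cv2.cvtColor(c['color'],cv2.COLOR_RGB2HSV)
print('or',blobs((h[...,0]>4)&(h[...,0]<14)&(h[...,1]>190)&(h[...,2]>150),60))
print('black',blobs(h[...,2]<75,200))
for p in((.507,-.06,.156),(.516,-.193,.098)):print(proj(c,p))
E
```

```text
1.8333 [ 0.50860956 -0.08716355  0.2508155 ] [[0.997, 0.071, 0.0], [0.071, -0.997, -0.0], [0.0, 0.0, -1.0]] [0.26349456 0.68675785 0.25782219]
or [(np.int32(474), array([236.5, 203.5]), array([226, 184,  23,  36], dtype=int32))]
black [(np.int32(962), array([180.5,  38.3]), array([  0,  24, 350,  29], dtype=int32)), (np.int32(689), array([546. , 100.5]), array([531,  84,  29,  33], dtype=int32)), (np.int32(3719), array([399.3, 188.5]), array([363, 155,  72,  69], dtype=int32)), (np.int32(58418), array([259.9, 351.9]), array([  0, 252, 560, 168], dtype=int32))]
[242.05767694 212.44149955]
[398.71169022 192.70586804]
```

View pics/w1.png

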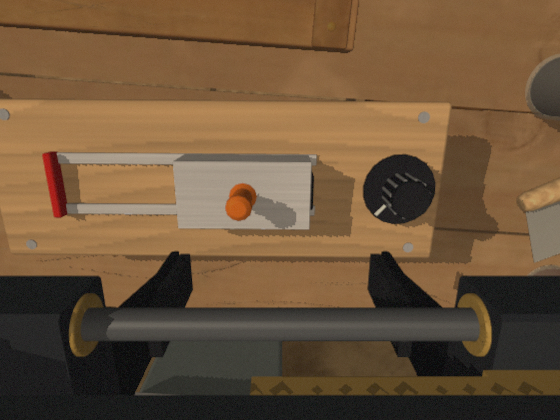

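Wrist view: post top centre at about (238,207), knob flange circle centre at about (399,189), red stop at (55,185).

```bash
python3 - <<'E'
from h import *
c=cap('wrist')
p=ray(c,(238,207.5),.156);k=ray(c,(399,189),.098);st=ray(c,(55,185),.09)
print(p,k,np.linalg.norm((p-k)[:2]),st)
e=[ray(c,u,.08) for u in((60,158),(175,159),(60,209),(175,209),(5,100),(450,104))];print(e)
for a,b in((1,0),(3,2),(5,4)):
    d=e[b]-e[a];print(np.degrees(np.arctan2(-d[0],d[1])))
d=(p-k);print('pk yaw',np.degrees(np.arctan2(-d[0],d[1])))
plan([p[0],p[1],.128],np.radians(3.5))
E
```

```text
[ 0.51010295 -0.05808354  0.156     ] [ 0.51864772 -0.19389077  0.098     ] 0.13607577094593046 [0.49837712 0.11451366 0.09      ]
[array([0.5213799 , 0.11316069, 0.08      ]), array([0.52789105, 0.00844229, 0.08      ]), array([0.47200474, 0.11860034, 0.08      ]), array([0.47979192, 0.00921493, 0.08      ]), array([0.56928215, 0.15532226, 0.08      ]), array([ 0.5932968 , -0.23161649,  0.08      ])]
3.5579394124112333
4.072035086954686
3.551402547098479
pk yaw 3.600209366533853
off [ 0.0044 -0.0308  0.1226] dr [0.02 0.03 0.4 ] t 1.9333
```

Emit:
servo_tool:
  targets:
    - {"offset": [0.001, -0.009, 0.01], "dr": [0, 0, 0]}
    - {"offset": [0.002, -0.019, 0.025], "dr": [0, 0, 0]}
    - {"offset": [0.003, -0.028, 0.045], "dr": [0, 0, 0]}
    - {"offset": [0.003, -0.028, 0.07], "dr": [0, 0, 0]}
    - {"offset": [0.003, -0.028, 0.09], "dr": [0, 0, 0]}
    - {"offset": [0.003, -0.028, 0.108], "dr": [0, 0, 0]}
    - {"offset": [0.003, -0.028, 0.118], "dr": [0, 0, 0]}
    - {"offset": [0.003, -0.028, 0.122], "dr": [0, 0, 0]}
    - {"offset": [0.003, -0.028, 0.122], "dr": [0, 0, 0]}

```text
time_s: 2.68
position: [0.5089, -0.0616, 0.128]
tcp_rot: [[0.998, 0.066, -0.002], [0.066, -0.998, 0.0], [-0.002, -0.001, -1.0]]
force: [0.7, 0.3, -0.1]
opening: 1.001
grasp_force: 0.0
```

Emit:
servo_tool:
  targets:
    - {"offset": [0, 0, 0], "dr": [0, 0, 0]}
    - {"offset": [0, 0, 0], "dr": [0, 0, 0]}
    - {"offset": [0, 0, 0], "dr": [0, 0, 0]}
    - {"offset": [0, 0, 0], "dr": [0, 0, 0]}
    - {"offset": [0, 0, 0], "dr": [0, 0, 0]}
    - {"offset": [0, 0, 0], "dr": [0, 0, 0]}
    - {"offset": [0, 0, 0], "dr": [0, 0, 0]}
    - {"offset": [0, 0, 0], "dr": [0, 0, 0]}
  gripper: 1

```text
time_s: 3.35
position: [0.5096, -0.0607, 0.1287]
tcp_rot: [[0.998, 0.068, 0.0], [0.068, -0.998, -0.0], [0.0, 0.0, -1.0]]
force: [-0.7, 0.2, 0.1]
opening: 0.479
grasp_force: 0.0
```

Emit:
servo_tool:
  targets:
    - {"offset": [0, 0, 0], "dr": [0, 0, 0]}
    - {"offset": [0, 0, 0], "dr": [0, 0, 0]}
    - {"offset": [0, 0, 0], "dr": [0, 0, 0]}
    - {"offset": [0, 0, 0], "dr": [0, 0, 0]}
    - {"offset": [0, 0, 0], "dr": [0, 0, 0]}
    - {"offset": [0, 0, 0], "dr": [0, 0, 0]}

```text
time_s: 3.85
position: [0.5095, -0.0606, 0.1285]
tcp_rot: [[0.998, 0.068, -0.0], [0.068, -0.998, 0.0], [-0.0, -0.0, -1.0]]
force: [-0.5, 1.9, 1.1]
opening: 0.201
grasp_force: 30.0
```

Emit:
servo_tool:
  targets:
    - {"offset": [0, -0.002, 0], "dr": [0, 0, 0]}
    - {"offset": [0, -0.008, 0], "dr": [0, 0, 0]}
    - {"offset": [0, -0.018, 0], "dr": [0, 0, 0]}
    - {"offset": [0, -0.03, 0], "dr": [0, 0, 0]}
    - {"offset": [0, -0.042, 0], "dr": [0, 0, 0]}
    - {"offset": [0, -0.054, 0], "dr": [0, 0, 0]}
    - {"offset": [0, -0.066, 0], "dr": [0, 0, 0]}
    - {"offset": [0, -0.078, 0], "dr": [0, 0, 0]}
    - {"offset": [0, -0.09, 0], "dr": [0, 0, 0]}
    - {"offset": [0, -0.1, 0], "dr": [0, 0, 0]}
    - {"offset": [0.001, -0.107, 0], "dr": [0, 0, 0]}
    - {"offset": [0.001, -0.112, 0], "dr": [0, 0, 0]}
    - {"offset": [0.001, -0.115, 0], "dr": [0, 0, 0]}
    - {"offset": [0.001, -0.118, 0], "dr": [0, 0, 0]}
    - {"offset": [0.001, -0.12, 0], "dr": [0, 0, 0]}
    - {"offset": [0.001, -0.121, 0], "dr": [0, 0, 0]}
    - {"offset": [0.001, -0.121, 0], "dr": [0, 0, 0]}

```text
time_s: 5.27
position: [0.5019, 0.0575, 0.1282]
tcp_rot: [[0.998, 0.07, -0.002], [0.07, -0.998, -0.004], [-0.002, 0.004, -1.0]]
force: [-0.1, -8.8, -9.3]
opening: 0.205
grasp_force: 30.0
```

Emit:
servo_tool:
  targets:
    - {"offset": [0, -0.001, 0], "dr": [0, 0, 0]}
    - {"offset": [0, -0.002, 0], "dr": [0, 0, 0]}
    - {"offset": [0, -0.002, 0], "dr": [0, 0, 0]}
    - {"offset": [0, -0.002, 0], "dr": [0, 0, 0]}

```text
time_s: 5.6
position: [0.5019, 0.0577, 0.1282]
tcp_rot: [[0.998, 0.07, -0.002], [0.07, -0.998, -0.007], [-0.002, 0.007, -1.0]]
force: [-0.2, -15.6, -9.9]
opening: 0.2
grasp_force: 30.0
```

```bash
python3 - <<'E'
from h import *
s=bot.read_state();print(s['time_s'],s['position'],s['force'])
cap('wrist','w2.png')
E
```

```text
5.6 [0.50189057 0.05771907 0.12821025] [ -0.18280001 -15.56476793  -9.88603319]
```

View pics/w2.png

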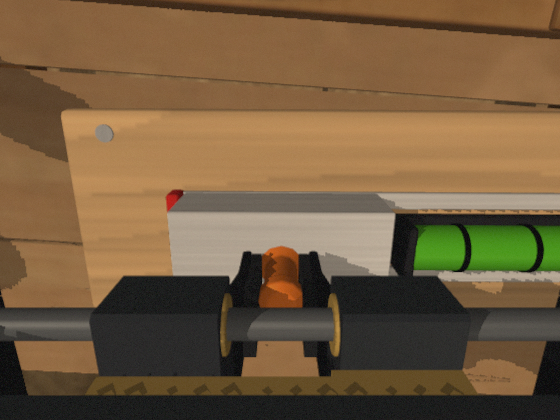

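The cover's end sits against the red stop (175,197), and the green vial is uncovered (lines at x≈465 and 540). I'll ease off, release, and lift.

Emit:
servo_tool:
  targets:
    - {"offset": [0, 0.002, 0], "dr": [0, 0, 0]}
    - {"offset": [0, 0.004, 0], "dr": [0, 0, 0]}
    - {"offset": [0, 0.004, 0], "dr": [0, 0, 0]}

```text
time_s: 5.9
position: [0.5019, 0.0574, 0.1282]
tcp_rot: [[0.998, 0.067, -0.002], [0.067, -0.998, -0.0], [-0.002, -0.0, -1.0]]
force: [0.6, -4.6, -10.2]
opening: 0.205
grasp_force: 30.1
```

Emit:
servo_tool:
  targets:
    - {"offset": [0, 0, 0], "dr": [0, 0, 0]}
    - {"offset": [0, 0, 0], "dr": [0, 0, 0]}
    - {"offset": [0, 0, 0], "dr": [0, 0, 0]}
    - {"offset": [0, 0, 0], "dr": [0, 0, 0]}
    - {"offset": [0, 0, 0], "dr": [0, 0, 0]}
    - {"offset": [0, 0, -0.005], "dr": [0, 0, 0]}
    - {"offset": [0, 0, -0.02], "dr": [0, 0, 0]}
    - {"offset": [0, 0, -0.045], "dr": [0, 0, 0]}
    - {"offset": [0, 0, -0.065], "dr": [0, 0, 0]}
    - {"offset": [0, 0, -0.075], "dr": [0, 0, 0]}
    - {"offset": [0, 0, -0.08], "dr": [0, 0, 0]}
    - {"offset": [0, 0, -0.08], "dr": [0, 0, 0]}
  gripper: -1

```text
time_s: 6.9
position: [0.5033, 0.0581, 0.2101]
tcp_rot: [[0.998, 0.068, 0.003], [0.068, -0.998, -0.0], [0.003, 0.0, -1.0]]
force: [-0.4, 0.6, -0.6]
opening: 0.973
grasp_force: 0.0
```

```bash
python3 - <<'E'
from h import *
s=bot.read_state();print(s['time_s'],s['position'],s['force'],s['opening'],s['joint_positions'])
plan([.518,-.192,.17],np.radians(3.9))
E
```

```text
6.9 [0.50325924 0.05814594 0.21009876] [-0.4179124   0.62441894 -0.6363477 ] 0.9733271374480998 [-6.06909397e+00  2.20528037e+01  9.97977269e+01  6.30214526e-03
  5.79599796e+01  8.00235483e+01]
off [-0.0025  0.2505  0.0402] dr [ 0.03 -0.19  0.  ] t 6.9
```

Emit:
servo_tool:
  targets:
    - {"offset": [0, 0.005, 0], "dr": [0, 0, -4]}
    - {"offset": [0, 0.015, 0], "dr": [0, 0, -11]}
    - {"offset": [0, 0.03, 0], "dr": [0, 0, -18]}
    - {"offset": [0, 0.048, 0], "dr": [0, 0, -25]}
    - {"offset": [-0.001, 0.066, 0], "dr": [0, 0, -32]}
    - {"offset": [-0.001, 0.084, 0], "dr": [0, 0, -39]}
    - {"offset": [-0.001, 0.102, 0], "dr": [0, 0, -46]}
    - {"offset": [-0.001, 0.12, 0], "dr": [0, 0, -53]}
    - {"offset": [-0.002, 0.138, 0], "dr": [0, 0, -60]}
    - {"offset": [-0.002, 0.156, 0.005], "dr": [0, 0, -67]}
    - {"offset": [-0.002, 0.174, 0.01], "dr": [0, 0, -74]}
    - {"offset": [-0.002, 0.192, 0.015], "dr": [0, 0, -81]}
    - {"offset": [-0.002, 0.21, 0.02], "dr": [0, 0, -88]}
    - {"offset": [-0.002, 0.226, 0.025], "dr": [0, 0, -95]}
    - {"offset": [-0.002, 0.238, 0.03], "dr": [0, 0, -102]}
    - {"offset": [-0.002, 0.246, 0.035], "dr": [0, 0, -109]}
    - {"offset": [-0.002, 0.25, 0.04], "dr": [0, 0, -114]}
    - {"offset": [-0.002, 0.25, 0.04], "dr": [0, 0, -116]}
    - {"offset": [-0.002, 0.25, 0.04], "dr": [0, 0, -116]}

```text
time_s: 8.48
position: [0.5165, -0.1913, 0.167]
tcp_rot: [[-0.498, 0.867, -0.003], [0.867, 0.498, 0.002], [0.003, -0.002, -1.0]]
force: [-0.3, 0.1, -0.2]
opening: 0.999
grasp_force: 0.0
```

```bash
python3 - <<'E'
from h import *
s=bot.read_state();print(s['time_s'],s['position'],s['force'],s['opening'],s['joint_positions'])
a=cap('scene');b=cap('top');w=cap('wrist')
P=(.510,-.0625,.1)
for n,c in(('s',a),('t',b),('w',w)):
    h=cv2.cvtColor(c['color'],cv2.COLOR_RGB2HSV)
    print(n,proj(c,P),blobs((h[...,0]>45)&(h[...,0]<70)&(h[...,1]>150)&(h[...,2]>60),15)[:6])
def crop(c,P,r,f):
    u,v=proj(c,P).round().astype(int);u=max(u,r);v=max(v,r);return cv2.resize(c['color'][v-r:v+r,u-r:u+r],(300,300),interpolation=cv2.INTER_CUBIC)
im=np.zeros((600,800,3),np.uint8);im[:300,:300]=crop(a,P,30,5);im[300:,:300]=crop(b,P,30,5);im[:375,300:]=cv2.resize(w['color'],(500,375))
cv2.imwrite('pics/m1.png',im[:,:,::-1])
E
```

```text
8.4833 [ 0.51645595 -0.19133727  0.16700703] [-0.30784885  0.09585874 -0.24187146] 0.999165444241217 [-3.19579405e+01  2.88245558e+01  9.58946354e+01  4.73047876e-03
  5.54703377e+01 -6.18366772e+01]
s [284.84298211 203.23145255] []
t [289.48540627 204.94155294] [(np.int32(82), array([284., 205.]), array([276, 202,  17,   8], dtype=int32))]
w [380.20683349  33.35533689] [(np.int32(3077), array([379.7,  32.5]), array([344,   0,  71,  75], dtype=int32)), (np.int32(32), array([417.4,   1.7]), array([413,   0,   9,   7], dtype=int32)), (np.int32(1282), array([348.8,  86.9]), array([322,  61,  57,  57], dtype=int32))]
```

View pics/m1.png

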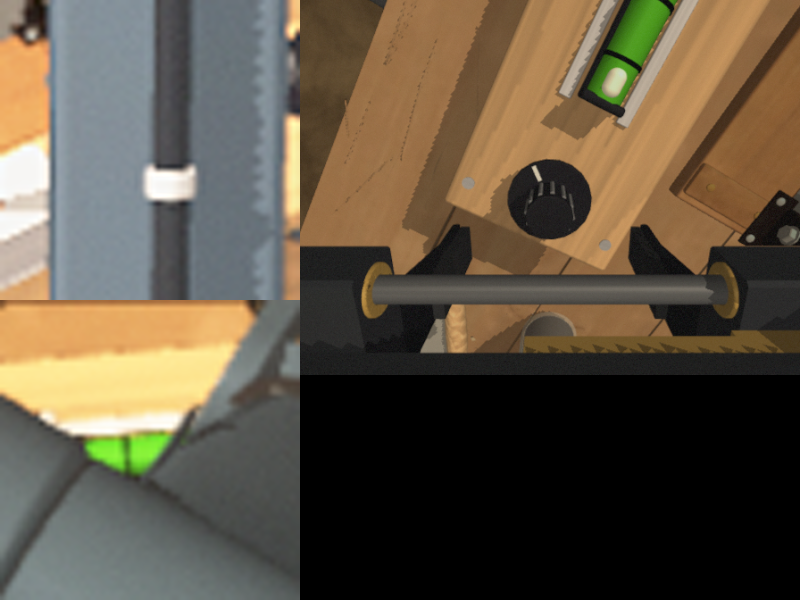

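The wrist camera sees the vial's near end and the bubble (at crop (613,82), toward the knob, so sprung up). The arm blocks the scene view and most of the top view. Next: what would the wrist camera see at the press pose, with and without tilt?

```bash
cat >> h.py <<'E'
def camrel():
    c=cap('wrist');s=bot.read_state();R=np.array(s['tcp_rot']);p=np.array(s['position'])
    Rc=np.array(c['R']);tc=np.array(c['t'])
    return c['camera_matrix'],Rc@R,Rc@p+tc   # cam = A*tool + b
def toolR(yaw,tilt):
    x=np.array([np.cos(yaw),np.sin(yaw),0]);z=np.array([0,0,-1.]);T=np.c_[x,np.cross(z,x),z]
    return T@Ro.from_euler('y',tilt,degrees=True).as_matrix()
E
python3 - <<'E'
from h import *
K,A,b=camrel();print(A.round(3),b.round(3))
k=np.array([.518,-.192,0]);d=np.array([-.063,.998,0])
for tilt in(0,10,15,20,25):
  for yaw in(120,94,60):
    R=toolR(np.radians(yaw),tilt);p=k+[0,0,.093]
    o=[]
    for q in(-.12,.033-.0,0,-.018,.018,-.03):
        X=k+d*(.130-q)+[0,0,.1] if q!=-.12 else k+[0,0,.097]
        c=A@(R.T@(X-p))+b;u=np.array(K)@c/c[2];o.append(u[:2].round().tolist())
    print(tilt,yaw,'fl',o[0],'b+33',o[1],'0',o[2],'l-',o[3],'l+',o[4],'-30',o[5])
E
```

```text
[[ 0.001  1.    -0.001]
 [-0.953  0.    -0.302]
 [-0.302  0.001  0.953]] [-0.001  0.03   0.179]
0 120 fl [279.0, 274.0] b+33 [386.0, 82.0] 0 [433.0, -2.0] l- [460.0, -52.0] l+ [407.0, 45.0] -30 [480.0, -87.0]
0 94 fl [279.0, 274.0] b+33 [280.0, 54.0] 0 [281.0, -44.0] l- [281.0, -104.0] l+ [280.0, 12.0] -30 [282.0, -146.0]
0 60 fl [279.0, 274.0] b+33 [146.0, 98.0] 0 [90.0, 22.0] l- [56.0, -23.0] l+ [121.0, 64.0] -30 [33.0, -54.0]
10 120 fl [279.0, 273.0] b+33 [377.0, 83.0] 0 [414.0, 12.0] l- [434.0, -29.0] l+ [393.0, 51.0] -30 [448.0, -57.0]
10 94 fl [279.0, 273.0] b+33 [280.0, 59.0] 0 [281.0, -23.0] l- [281.0, -69.0] l+ [280.0, 22.0] -30 [281.0, -101.0]
10 60 fl [279.0, 273.0] b+33 [157.0, 97.0] 0 [112.0, 31.0] l- [86.0, -6.0] l+ [136.0, 68.0] -30 [69.0, -31.0]
15 120 fl [279.0, 272.0] b+33 [372.0, 86.0] 0 [405.0, 20.0] l- [424.0, -16.0] l+ [387.0, 56.0] -30 [436.0, -41.0]
15 94 fl [279.0, 272.0] b+33 [280.0, 63.0] 0 [281.0, -11.0] l- [281.0, -51.0] l+ [280.0, 30.0] -30 [281.0, -79.0]
15 60 fl [279.0, 272.0] b+33 [162.0, 99.0] 0 [121.0, 38.0] l- [98.0, 4.0] l+ [143.0, 72.0] -30 [83.0, -18.0]
20 120 fl [279.0, 271.0] b+33 [368.0, 90.0] 0 [398.0, 30.0] l- [414.0, -3.0] l+ [382.0, 62.0] -30 [425.0, -24.0]
20 94 fl [279.0, 271.0] b+33 [280.0, 69.0] 0 [281.0, 2.0] l- [281.0, -34.0] l+ [280.0, 39.0] -30 [281.0, -58.0]
20 60 fl [279.0, 271.0] b+33 [167.0, 102.0] 0 [129.0, 46.0] l- [109.0, 16.0] l+ [150.0, 77.0] -30 [96.0, -5.0]
25 120 fl [279.0, 270.0] b+33 [365.0, 95.0] 0 [392.0, 40.0] l- [406.0, 11.0] l+ [377.0, 70.0] -30 [415.0, -8.0]
25 94 fl [279.0, 270.0] b+33 [280.0, 76.0] 0 [280.0, 15.0] l- [281.0, -17.0] l+ [280.0, 48.0] -30 [281.0, -37.0]
25 60 fl [279.0, 270.0] b+33 [171.0, 106.0] 0 [137.0, 55.0] l- [119.0, 27.0] l+ [155.0, 83.0] -30 [107.0, 9.0]
```

```bash
python3 - <<'E'
from h import *
w=cap('wrist');h=w['color'].max(2)
m=(h<75).astype(np.uint8);m[285:]=0
bl=[x for x in blobs(m,1500)];print(bl)
cs,_=cv2.findContours(m,cv2.RETR_EXTERNAL,cv2.CHAIN_APPROX_NONE)
for c in cs:
    if cv2.contourArea(c)>1500: 
        e=cv2.minEnclosingCircle(c);print(e)
        if e[1]<70:
            k=ray(w,e[0],.0985);print(k,'r',np.linalg.norm(ray(w,(e[0][0]+e[1],e[0][1]),.0985)-k));plan([k[0],k[1],.1015],np.radians(108))
E
```

```text
[(np.int32(1713), array([342.9,  74.7]), array([311,   0,  71, 131], dtype=int32)), (np.int32(2443), array([495.5, 104.4]), array([414,   7, 146, 209], dtype=int32)), (np.int32(6251), array([278.5, 222.9]), array([232, 178,  94,  89], dtype=int32)), (np.int32(3575), array([525.9, 256.8]), array([459, 213, 101,  72], dtype=int32))]
((509.0, 251.0), 59.908363342285156)
[ 0.66535346 -0.13051958  0.0985    ] r 0.0412857081311638
off [-0.0211  0.1586  0.0669] dr [-1.000e-02 -2.000e-02  1.188e+01] t 8.7333
((278.4417419433594, 222.89805603027344), 46.72125244140625)
[ 0.51749784 -0.19185237  0.0985    ] r 0.03136637678937229
off [-0.0007 -0.0002  0.0669] dr [-1.000e-02 -2.000e-02  1.188e+01] t 8.7333
((488.0, 111.0), 125.9246826171875)
((361.05316162109375, 64.83306121826172), 65.44757080078125)
[ 0.51044258 -0.08168811  0.0985    ] r 0.038621062946684354
off [0.0984 0.0486 0.067 ] dr [-1.000e-02 -2.000e-02  1.188e+01] t 8.7333
```

Emit:
servo_tool:
  targets:
    - {"offset": [-0.001, 0, 0.008], "dr": [0, 0, 4]}
    - {"offset": [-0.001, 0, 0.02], "dr": [0, 0, 8]}
    - {"offset": [-0.001, 0, 0.035], "dr": [0, 0, 12]}
    - {"offset": [-0.001, 0, 0.048], "dr": [0, 0, 12]}
    - {"offset": [-0.001, 0, 0.057], "dr": [0, 0, 12]}
    - {"offset": [-0.001, 0, 0.063], "dr": [0, 0, 12]}
    - {"offset": [-0.001, 0, 0.066], "dr": [0, 0, 12]}
    - {"offset": [-0.001, 0, 0.067], "dr": [0, 0, 12]}
    - {"offset": [-0.001, 0, 0.067], "dr": [0, 0, 12]}

```text
time_s: 9.48
position: [0.5181, -0.1924, 0.1017]
tcp_rot: [[-0.307, 0.952, 0.0], [0.952, 0.307, -0.0], [-0.0, 0.0, -1.0]]
force: [-0.2, -0.4, 0.8]
opening: 1.001
grasp_force: 0.0
```

Emit:
servo_tool:
  targets:
    - {"offset": [0, 0, 0], "dr": [0, 0, 0]}
    - {"offset": [0, 0, 0], "dr": [0, 0, 0]}
    - {"offset": [0, 0, 0], "dr": [0, 0, 0]}
    - {"offset": [0, 0, 0], "dr": [0, 0, 0]}
    - {"offset": [0, 0, 0], "dr": [0, 0, 0]}
    - {"offset": [0, 0, 0], "dr": [0, 0, 0]}
    - {"offset": [0, 0, 0], "dr": [0, 0, 0]}
    - {"offset": [0, 0, 0], "dr": [0, 0, 0]}
    - {"offset": [0, 0, 0], "dr": [0, 0, 0]}
    - {"offset": [0, 0, 0], "dr": [0, 0, 0]}
    - {"offset": [0, 0, 0], "dr": [0, 0, 0]}
    - {"offset": [0, 0, 0], "dr": [0, 0, 0]}
  gripper: 1

```text
time_s: 10.48
position: [0.5174, -0.1925, 0.1015]
tcp_rot: [[-0.307, 0.952, -0.001], [0.952, 0.307, -0.0], [0.0, -0.001, -1.0]]
force: [-2.2, -0.8, 0.0]
opening: 0.361
grasp_force: 30.0
```

Emit:
servo_tool:
  targets:
    - {"offset": [0, 0, 0.0015], "dr": [0, 0, 0]}
    - {"offset": [0, 0, 0.003], "dr": [0, 0, 0]}
    - {"offset": [0, 0, 0.0045], "dr": [0, 0, 0]}
    - {"offset": [0, 0, 0.006], "dr": [0, 0, 0]}
    - {"offset": [0, 0, 0.007], "dr": [0, 0, 0]}
    - {"offset": [0, 0, 0.008], "dr": [0, 0, 0]}
    - {"offset": [0, 0, 0.008], "dr": [0, 0, 0]}
    - {"offset": [0, 0, 0.008], "dr": [0, 0, 0]}

```text
time_s: 11.15
position: [0.5175, -0.1927, 0.0943]
tcp_rot: [[-0.308, 0.952, -0.001], [0.952, 0.308, -0.001], [-0.0, -0.001, -1.0]]
force: [-5.5, -1.9, 9.0]
opening: 0.359
grasp_force: 30.0
```

Emit:
servo_tool:
  targets:
    - {"offset": [0, 0, 0.0005], "dr": [0, 0, 1]}
    - {"offset": [0, 0, 0.001], "dr": [0, 0, 4]}
    - {"offset": [0, 0, 0.001], "dr": [0, 0, 8]}
    - {"offset": [0, 0, 0.001], "dr": [0, 0, 12]}
    - {"offset": [0, 0, 0.001], "dr": [0, 0, 16]}
    - {"offset": [0, 0, 0.001], "dr": [0, 0, 19]}
    - {"offset": [0, 0, 0.001], "dr": [0, 0, 20]}
    - {"offset": [0, 0, 0.001], "dr": [0, 0, 20]}
    - {"offset": [0, 0, 0.001], "dr": [0, 0, 20]}
    - {"offset": [0, 0, 0.001], "dr": [0, 0, 20]}

```text
time_s: 11.98
position: [0.5174, -0.1927, 0.0937]
tcp_rot: [[0.036, 0.999, -0.001], [0.999, -0.036, -0.001], [-0.001, -0.001, -1.0]]
force: [-6.5, -1.3, 11.0]
opening: 0.359
grasp_force: 30.0
```

```bash
cat >> h.py <<'E'
def look(name):
    s=bot.read_state();print(s['time_s'],s['position'],s['force'])
    w=cap('wrist','full.png')
    k=np.array([.5177,-.1922,0]);d=np.array([-.063,.998,0])
    # unwarp strip along vial at z .1: 4 px/mm, q from +60 mm (right) to -60 (left)
    qs=np.arange(-60,60,.25)/1000;xs=np.arange(-12,12,.25)/1000
    n=np.array([.998,.063,0]);P=np.array([[k+d*(.13-q)+n*x+[0,0,.1] for q in qs] for x in xs])
    uv=np.array([[proj(w,p) for p in r] for r in P]).astype(np.float32)
    st=cv2.remap(w['color'],uv[...,0],uv[...,1],cv2.INTER_LINEAR,borderValue=(255,0,255))
    st=cv2.resize(st,(720,144));print('visible q px: x=(q+60)*6')
    im=np.zeros((560,720,3),np.uint8);im[:144]=st;im[150:555,:540]=cv2.resize(w['color'],(540,405))
    cv2.imwrite('pics/'+name,im[:,:,::-1]);cv2.imwrite('pics/st_'+name,st[:,:,::-1])
    g=st[40:100].astype(float).mean(0).round().astype(int);print([(round(i/6-60),*g[i]) for i in range(120,720,12)])
E
python3 -c "
from h import *
look('p1.png')"
```

```text
11.9833 [ 0.5174357  -0.19269081  0.09367921] [-6.54123067 -1.34557014 11.01705359]
visible q px: x=(q+60)*6
[(-40, np.int64(255), np.int64(0), np.int64(255)), (-38, np.int64(255), np.int64(0), np.int64(255)), (-36, np.int64(255), np.int64(0), np.int64(255)), (-34, np.int64(255), np.int64(0), np.int64(255)), (-32, np.int64(255), np.int64(0), np.int64(255)), (-30, np.int64(255), np.int64(0), np.int64(255)), (-28, np.int64(255), np.int64(0), np.int64(255)), (-26, np.int64(255), np.int64(0), np.int64(255)), (-24, np.int64(255), np.int64(0), np.int64(255)), (-22, np.int64(255), np.int64(0), np.int64(255)), (-20, np.int64(255), np.int64(0), np.int64(255)), (-18, np.int64(255), np.int64(0), np.int64(255)), (-16, np.int64(255), np.int64(0), np.int64(255)), (-14, np.int64(255), np.int64(0), np.int64(255)), (-12, np.int64(255), np.int64(0), np.int64(255)), (-10, np.int64(255), np.int64(0), np.int64(255)), (-8, np.int64(255), np.int64(0), np.int64(255)), (-6, np.int64(255), np.int64(0), np.int64(255)), (-4, np.int64(255), np.int64(0), np.int64(255)), (-2, np.int64(255), np.int64(0), np.int64(2
[... 768 characters left out ...]
 np.int64(34)), (32, np.int64(81), np.int64(159), np.int64(32)), (34, np.int64(81), np.int64(159), np.int64(33)), (36, np.int64(81), np.int64(159), np.int64(32)), (38, np.int64(81), np.int64(159), np.int64(33)), (40, np.int64(81), np.int64(160), np.int64(33)), (42, np.int64(81), np.int64(159), np.int64(33)), (44, np.int64(81), np.int64(159), np.int64(33)), (46, np.int64(80), np.int64(159), np.int64(31)), (48, np.int64(77), np.int64(151), np.int64(33)), (50, np.int64(39), np.int64(36), np.int64(37)), (52, np.int64(36), np.int64(34), np.int64(34)), (54, np.int64(25), np.int64(23), np.int64(23)), (56, np.int64(133), np.int64(101), np.int64(66)), (58, np.int64(133), np.int64(101), np.int64(66))]
```

View pics/p1.png

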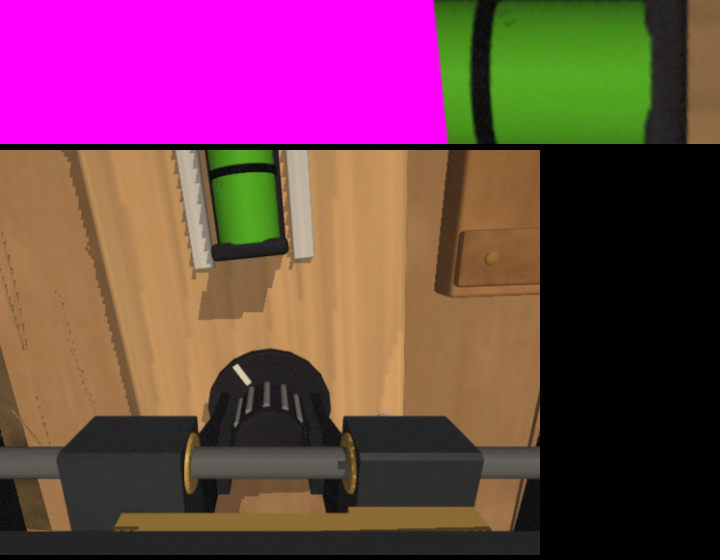

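Line at q≈+20 mm in the unwarped strip (expected about 19). The bubble is still out of view toward the hinge. Keep turning.

Emit:
servo_tool:
  targets:
    - {"offset": [0, 0, 0], "dr": [0, 0, 2]}
    - {"offset": [0, 0, 0], "dr": [0, 0, 6]}
    - {"offset": [0, 0, 0], "dr": [0, 0, 10]}
    - {"offset": [0, 0, 0], "dr": [0, 0, 14]}
    - {"offset": [0, 0, 0], "dr": [0, 0, 17]}
    - {"offset": [0, 0, 0], "dr": [0, 0, 18]}
    - {"offset": [0, 0, 0], "dr": [0, 0, 18]}
    - {"offset": [0, 0, 0], "dr": [0, 0, 18]}
    - {"offset": [0, 0, 0], "dr": [0, 0, 18]}
    - {"offset": [0, 0, 0], "dr": [0, 0, 18]}
    - {"offset": [0, 0, 0], "dr": [0, 0, 18]}
    - {"offset": [0, 0, 0], "dr": [0, 0, 18]}

```text
time_s: 13.03
position: [0.5175, -0.1927, 0.0938]
tcp_rot: [[0.343, 0.939, -0.001], [0.939, -0.343, -0.001], [-0.001, -0.0, -1.0]]
force: [-6.2, -0.9, 12.8]
opening: 0.356
grasp_force: 30.0
```

```bash
sed -i 's/    g=st\[40:100\].*/    g=st[20:124].astype(float); r=g[...,0].max(0).round().astype(int); m=g[...,1].mean(0).round().astype(int); print([(round(i\/6-60),int(r[i]),int(m[i])) for i in range(120,510,12) if not (r[i]==255 and m[i]<5)])/' h.py
python3 -c "
from h import *
look('p2.png')"
```

```text
13.0333 [ 0.5174776  -0.19269872  0.09376663] [-6.18798416 -0.88389196 12.77069905]
visible q px: x=(q+60)*6
[(0, 255, 16), (2, 255, 56), (4, 255, 99), (6, 255, 141), (8, 89, 153), (10, 89, 154), (12, 89, 154), (14, 89, 154), (16, 89, 154), (18, 75, 101), (20, 26, 16), (22, 88, 148), (24, 88, 154)]
```

Emit:
servo_tool:
  targets:
    - {"offset": [0, 0, 0], "dr": [0, 0, 2]}
    - {"offset": [0, 0, -0.0003], "dr": [0, 0, 6]}
    - {"offset": [0, 0, -0.0007], "dr": [0, 0, 10]}
    - {"offset": [0, 0, -0.0007], "dr": [0, 0, 13]}
    - {"offset": [0, 0, -0.0007], "dr": [0, 0, 15]}
    - {"offset": [0, 0, -0.0007], "dr": [0, 0, 15]}
    - {"offset": [0, 0, -0.0007], "dr": [0, 0, 15]}
    - {"offset": [0, 0, -0.0007], "dr": [0, 0, 15]}
    - {"offset": [0, 0, -0.0007], "dr": [0, 0, 15]}
    - {"offset": [0, 0, -0.0007], "dr": [0, 0, 15]}
    - {"offset": [0, 0, -0.0007], "dr": [0, 0, 15]}

```text
time_s: 14.0
position: [0.5175, -0.1927, 0.0944]
tcp_rot: [[0.575, 0.818, -0.001], [0.818, -0.575, -0.001], [-0.001, -0.0, -1.0]]
force: [-6.6, -1.5, 10.9]
opening: 0.354
grasp_force: 30.0
```

```bash
python3 -c "
from h import *
look('p3.png')"
```

```text
14.0 [ 0.51746744 -0.19270475  0.0943743 ] [-6.57671815 -1.51686465 10.8729883 ]
visible q px: x=(q+60)*6
[(-26, 255, 7), (-24, 255, 18), (-22, 255, 5), (-20, 255, 63), (-18, 255, 98), (-16, 255, 151), (-14, 255, 181), (-12, 213, 191), (-10, 213, 191), (-8, 214, 192), (-6, 213, 192), (-4, 213, 191), (-2, 212, 174), (0, 180, 155), (2, 119, 152), (4, 92, 158), (6, 94, 158), (8, 92, 159), (10, 93, 159), (12, 91, 158), (14, 91, 159), (16, 91, 159), (18, 65, 35), (20, 24, 17), (22, 89, 158), (24, 91, 159)]
```

View pics/p3.png

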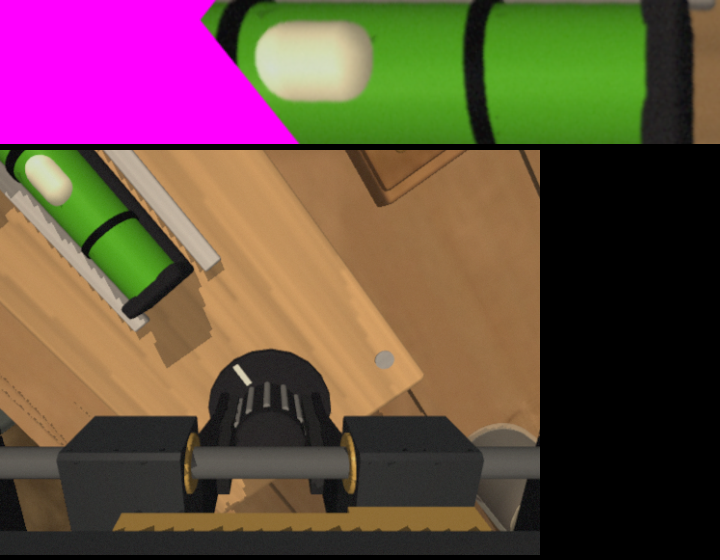

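Both lines are in view: inner edges at about x=238 and 465 in the strip, bubble 255–372. The bubble is about 6 mm toward the hinge, so turn about 16° more.

Emit:
servo_tool:
  targets:
    - {"offset": [0, 0, 0], "dr": [0, 0, 2]}
    - {"offset": [0, 0, 0], "dr": [0, 0, 6]}
    - {"offset": [0, 0, 0], "dr": [0, 0, 10]}
    - {"offset": [0, 0, 0], "dr": [0, 0, 13]}
    - {"offset": [0, 0, 0], "dr": [0, 0, 15]}
    - {"offset": [0, 0, 0], "dr": [0, 0, 16]}
    - {"offset": [0, 0, 0], "dr": [0, 0, 16]}
    - {"offset": [0, 0, 0], "dr": [0, 0, 16]}
    - {"offset": [0, 0, 0], "dr": [0, 0, 16]}
    - {"offset": [0, 0, 0], "dr": [0, 0, 16]}
    - {"offset": [0, 0, 0], "dr": [0, 0, 16]}
    - {"offset": [0, 0, 0], "dr": [0, 0, 16]}
    - {"offset": [0, 0, 0], "dr": [0, 0, 16]}
    - {"offset": [0, 0, 0], "dr": [0, 0, 16]}

```text
time_s: 15.22
position: [0.5175, -0.1927, 0.0945]
tcp_rot: [[0.778, 0.628, -0.001], [0.628, -0.778, -0.001], [-0.001, 0.0, -1.0]]
force: [-5.9, -1.9, 11.4]
opening: 0.36
grasp_force: 30.0
```

```bash
python3 -c "
from h import *
look('p4.png')"
```

```text
15.2167 [ 0.5175011  -0.19272047  0.09446683] [-5.92788067 -1.88339885 11.43128275]
visible q px: x=(q+60)*6
[(-12, 255, 9), (-10, 255, 55), (-8, 255, 117), (-6, 255, 178), (-4, 216, 197), (-2, 216, 197), (0, 216, 197), (2, 216, 189), (4, 201, 170), (6, 163, 155), (8, 98, 162), (10, 98, 163), (12, 95, 162), (14, 97, 163), (16, 93, 134), (18, 37, 21), (20, 81, 105), (22, 95, 162), (24, 96, 163)]
```

View pics/p4.png

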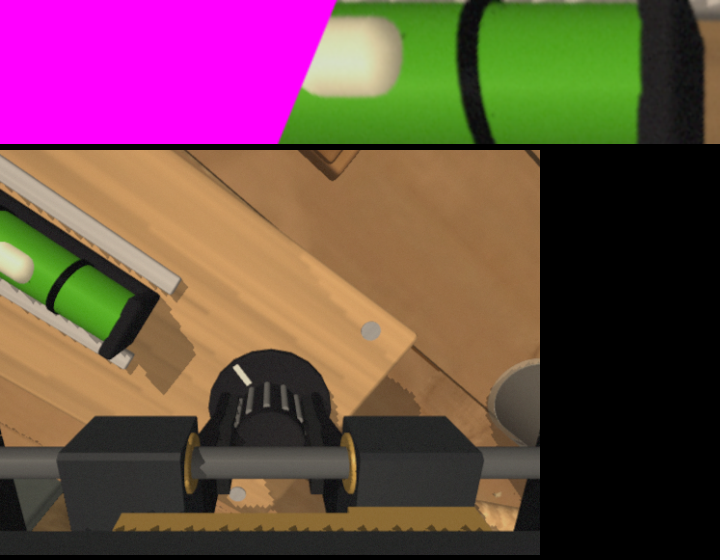

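The near-end gap is about 9 mm, and the bubble edges read about 1.5 mm short, so the bubble is between 0 and −1.8 mm. A small nudge of 2.5°, then settle and check stability.

Emit:
servo_tool:
  targets:
    - {"offset": [0, 0, 0], "dr": [0, 0, 1]}
    - {"offset": [0, 0, 0], "dr": [0, 0, 2]}
    - {"offset": [0, 0, 0], "dr": [0, 0, 2.5]}
    - {"offset": [0, 0, 0], "dr": [0, 0, 2.5]}
    - {"offset": [0, 0, 0], "dr": [0, 0, 2.5]}
    - {"offset": [0, 0, 0], "dr": [0, 0, 2.5]}
    - {"offset": [0, 0, 0], "dr": [0, 0, 2.5]}
    - {"offset": [0, 0, 0], "dr": [0, 0, 2.5]}
    - {"offset": [0, 0, 0], "dr": [0, 0, 2.5]}
    - {"offset": [0, 0, 0], "dr": [0, 0, 2.5]}
    - {"offset": [0, 0, 0], "dr": [0, 0, 2.5]}
    - {"offset": [0, 0, 0], "dr": [0, 0, 2.5]}
    - {"offset": [0, 0, 0], "dr": [0, 0, 2.5]}
    - {"offset": [0, 0, 0], "dr": [0, 0, 2.5]}
    - {"offset": [0, 0, 0], "dr": [0, 0, 2.5]}
    - {"offset": [0, 0, 0], "dr": [0, 0, 2.5]}

```text
time_s: 16.6
position: [0.5175, -0.1927, 0.0944]
tcp_rot: [[0.805, 0.594, -0.001], [0.594, -0.805, -0.001], [-0.001, 0.0, -1.0]]
force: [-6.4, -2.0, 12.9]
opening: 0.358
grasp_force: 30.0
```

```bash
python3 -c "
from h import *
look('p5.png')
st=cv2.imread('pics/st_p5.png')[50:64].mean(0);r=st[:,2];g=st[:,1]
print('bubble end',[i for i in range(340,450) if r[i]>140 and r[i]<254][-1:],'line',[i for i in range(400,500) if g[i]<80][:1])"
```

```text
16.6 [ 0.51748135 -0.19272229  0.09444667] [-6.41089888 -2.04418672 12.89900603]
visible q px: x=(q+60)*6
[(-8, 255, 43), (-6, 255, 110), (-4, 255, 181), (-2, 216, 198), (0, 217, 198), (2, 217, 195), (4, 212, 178), (6, 179, 159), (8, 98, 162), (10, 97, 164), (12, 96, 163), (14, 96, 164), (16, 93, 114), (18, 30, 20), (20, 88, 117), (22, 95, 163), (24, 95, 163)]
bubble end [404] line [456]
```

```bash
python3 -c "
from rig import ticket
print(ticket.hand_in())"
```

```text
the job is handed in; nothing more can be done
None
```

I handed the job in at 16.6 s: the cover is against the red stop, and the knob is held down at about 13 N (about 5 mm) with the bubble within about 1.5 mm of centre; I kept clear of the jars and bell but did not re-check them.

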